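# Pack burner spares into the service tray and lock the row

### The arm

A 6-joint arm with a two-finger parallel gripper is mounted at the origin on the work surface. World frame = base frame: x ahead of the robot, y to its left, z up, the work surface at z = 0. Lengths are in m, angles in rad, forces in N, time in s.
With the tool pointing down it reaches from about 0.425 to 1.125 m from the base axis. Payload 14.9 kg.
Tool frame: the origin (TCP) lies on the mounting face of the last link; the fingertips stand 191 mm ahead of it and the grasp point (between the pads) lies r.hold_point_z ahead of it (r.hold_point_z is the distance from the TCP to the grasp point, in m); z points along the fingers, y is the line along which they close (so a half turn about z gives the same grasp; the last joint's range is limited). The gripper opens to 91 mm and grips with 3 to 60 N. Pads are 32 mm wide; open, the fingers measure 118 mm over their backs; the gripper's body (76 mm by 178 mm) begins 60 mm behind the grasp point.
Start: joints at [-1.343, 0.379, 1.734, -0, 1.028, -0.033], TCP at [0.18, -0.676, 0.405] pointing down, gripper open.
Joint ranges: [-2.77, 2.77], [-0.74, 2.19], [0, 2.66], [-1.06, 4.2], [0.31, 2.87], [-3.08, 3.08]. Speed limits (rad/s): [1.89, 1.89, 2.39, 3.14, 3.14, 3.14].

### API

Orientations are given as a 3x3 rotation matrix whose columns are the frame's x, y, z axes.
In Python, from plant import r gives the robot as it stands.
- The arm moves only by the tool servo_tool, never from a script. Its argument "rows" is a list that holds one entry, the list of rows, each a list of 6 numbers: the shift along the world's x, y, z in m, then the turn, a rotation vector about the world's x, y, z in rad. In form: [[[x, y, z, wx, wy, wz], ...]]. A call has 1 to 10 rows; each row shifts and turns the commanded pose from where the row before left it; what a row does not reach is not made up. A row lasts 1/8 s, in which the tool goes at most 62.5 mm and 10.7 degrees, less where a joint would pass 70% of its speed; a pose out of reach is approached as far as the arm can. A call with a gripper value outside its range is refused whole. "grip" is the opening, from -1 (shut) to 1 (fully open), set as the call begins (left out, the last holds). The fingers move at their own pace and stop on an object; "grip_force" is the grip in N (left out, the last holds). Time passes only in rows, so rows that do not move let the fingers close. It gives the time, the measured TCP pose, the force, the opening and the grip force at its end, in the units of the state.
- r.read_state(): the state, without advancing time (a new reading comes with each control period).
- r.camera(name): name is "scene" or "top"; returns the picture (480x640x3 uint8, red, green, blue); there is no depth.
- r.camera_model(name): a dict with "vfov" (degrees; the focal length in pixels is half the picture's height over the tangent of half this angle, whatever the lens; pixels are square), "cx", "cy" (the principal point, pixels), "world_to_cam" (4x4, takes a point from world to camera coordinates). Camera axes: x right, y up, looking along -z (the intrinsics and any distortion apply to the point x, -y, -z); pixel columns grow to the right and rows downward; lengths in m; the calibration is good to about 2 mm. A picture is of the moment at which its call begins. camera_model takes no time and is no camera call.
- r.hand_in(): hands the job in; it is judged then, once.
The state is a dict: "clock": time; "joint_positions": joint angles; "dq": joint speeds; "joint_efforts": joint torques, N m; "ee_pos": TCP position; "orientation": TCP orientation; "ft_force": force on the tool from outside, world axes, zero at the start; "moment": the same for the moment, N m; "finger_gap": opening from 0.0 (shut) to 1.0 (fully open); "grip_force": force on a finger pad.
Only numpy, scipy, OpenCV 4.12 (cv2) and the standard library are available. Lean on these libraries where they do the work, as an engineer would, in place of code of your own. Each camera call takes 0.05 s, during which the arm holds its last target. There are 200 camera calls.

### The job

Pack the three burner parts (teal control unit, white filter canister, black transformer) into the red service tray for the van: draw the tray's sliding stop back to make room, and stand the parts upright on the tray floor in one row, in any order, setting them down rather than dropping them. Then push the stop up snug against the row, so that nothing can rattle, and let go. Do not tip any part over, and leave the multimeter, screwdriver and tape roll where they are.

Things in the scene. Friction and masses are not known exactly. Their poses are not given: they have to be found in the camera images.
- tray: Red open tray fixed to the bench, outer 77 x 300 x 40 mm (x, y, z), walls and floor 5 mm thick, so 67 x 290 mm inside. Origin: centre of its underside; y runs along its length, z up. The parts go between the end wall at its -y end (inner face at y = -145 mm) and the sliding stop, which is always on the +y side.
- stop (a joint): Travel of the aluminium stop along the tray, m: 0 = drawn fully back to the +y end, growing to 0.14 towards the -y end. The face of its front plate (63 mm wide, 45 mm tall above the tray floor) lies at tray y = 95 mm minus this travel: 240 mm of tray is free at 0. About 3 N of friction; stays where left. Starts pushed in too far to let all three parts in.
- stop_grip (a point): Point in the yellow upright handle of the stop: on its centre line, 15 mm below its top (70 mm above the bench). The handle is 24 x 24 mm, stands 34 mm behind the face of the front plate (+y side), and rises to 85 mm above the bench (tray rim: 40 mm); its axes are parallel to the tray's.
- control: Teal burner control unit, a box 60 x 80 x 95 mm (x, y, z) with a red button and a pale patch on top. Stands upright on the bench. Origin: centre of its underside. It fits the tray only with its 80 mm side along the tray's length.
- filter: Filter canister, an upright cylinder 60 mm in diameter and 100 mm tall, white with an aluminium upper end, a blue band and a small brass nipple (8 mm high) on top. Origin: centre of its underside, z up.
- transformer: Black ignition transformer with a copper band, a block 60 x 60 x 90 mm tall, with two white ceramic studs 11 mm high on top. Stands upright. Origin: centre of its underside.
- meter: Yellow multimeter lying flat, 150 x 80 x 35 mm; origin at the centre of its underside. A bystander.
- driver: Screwdriver with a red handle, about 200 mm long, lying flat along its own x axis. A bystander.
- tape: Roll of white tape lying flat, 100 mm in diameter, 45 mm high; origin at the centre of its underside. A bystander.
There are look-alikes about, which are no part of the job. Leave any green or pink look-alike of the control alone.

How it is judged:
At the end, for the whole second after the job is handed in: All three parts stand upright (tilt under 0.06 rad) and at rest on the tray floor (within 4 mm), inside the tray between the fixed end and the stop, and the stop is pushed up to travel of at least 0.035 m, that is with no more than 5 mm of total slack left in the row of 200 mm (x of control in the frame of tray between -0.01 and 0.01 m and y of control in the frame of tray between -0.109 and 0.022 m and z of control in the frame of tray between 0 and 0.009 m and angle between each of control, filter, transformer's own z axis and vertical below 0.06 rad and linear speed of each of control, filter, transformer below 0.02 m/s and x of filter in the frame of tray between -0.01 and 0.01 m and y of filter in the frame of tray between -0.119 and 0.032 m and z of filter in the frame of tray between 0 and 0.009 m and x of transformer in the frame of tray between -0.01 and 0.01 m and y of transformer in the frame of tray between -0.119 and 0.032 m and z of transformer in the frame of tray between 0 and 0.009 m and value of joint stop above 0.035 m and velocity of joint stop between -0.01 and 0.01 m/s); the robot touches nothing.
It fails at once if a part is tipped over (angle between any of control, filter, transformer's own z axis and vertical above 0.6 rad).
It fails at once if a part is dropped (falls free from more than about 25 mm) or thrown ((contact force between control and the fingers below 0.05 N and linear speed of control above 0.7 m/s) or (contact force between filter and the fingers below 0.05 N and linear speed of filter above 0.7 m/s) or (contact force between transformer and the fingers below 0.05 N and linear speed of transformer above 0.7 m/s)).
It fails at once if the multimeter, screwdriver or tape roll is shifted by more than 30 mm (distance of any of meter, driver, tape from where it was at the start of the episode above 0.03 m).
It also fails if it takes over 72 s, if anything falls off the work surface, if the arm or the gripper's body presses on something with over 40 N, if the wrist force passes 120 N, or if a joint passes its speed limit or range.

## Working session

There is one attempt and no reset: what is moved stays moved. The work goes in short steps, Python scripts to look and compute and a tool call to move; the robot and the scene stay as the last step left them, time stands still between calls to the robot, and variables do not carry over. Pictures are saved under pics/ and viewed, at most 10 in all, crops included, and the job is handed in when it is done.

Besides the shell and the picture viewer there is one more tool, called after "Emit:" as a command line: name --argument value ..., lists and objects as JSON in quotes. servo_tool: Moves the arm, as the interface text tells. Its arguments: {"type":"object","properties":{"rows":{"type":"array","items":{"type":"array","items":{"type":"array","items":{"type":"number"}}}},"grip":{"type":"number"},"grip_force":{"type":"number"}},"required":["rows"]}

```bash
mkdir -p pics
python3 - <<'E'
from plant import r
import cv2,numpy as np
for n in("scene","top"):
    cv2.imwrite(f"pics/{n}0.png",r.camera(n)[:,:,::-1]); m=r.camera_model(n); print(n,{k:(np.round(v,4).tolist() if not isinstance(v,str) else v) for k,v in m.items()})
s=r.read_state(); print(r.hold_point_z,s)
E
```

```text
scene {'vfov': 53.0902, 'cx': 323.2647, 'cy': 239.3387, 'world_to_cam': [[-0.7425, 0.6696, 0.0176, 0.3338], [-0.5012, -0.5728, 0.6486, 0.1874], [0.4444, 0.4728, 0.7609, -1.359], [0.0, 0.0, 0.0, 1.0]]}
top {'vfov': 52.2837, 'cx': 312.2117, 'cy': 234.5097, 'world_to_cam': [[0.016, -0.9999, 0.0065, -0.0156], [0.9973, 0.0164, 0.0711, -0.4958], [-0.0712, 0.0054, 0.9974, -1.0283], [0.0, 0.0, 0.0, 1.0]]}
0.172 {'clock': 0.1, 'joint_positions': array([-1.34330130e+00,  3.79347197e-01,  1.73471977e+00, -9.53645970e-07,
        1.02850225e+00, -3.33261016e-02]), 'dq': array([-0.00083005, -0.00171666, -0.00360918, -0.00031329, -0.00063592,
        0.00085917]), 'joint_efforts': array([ 1.93295418e-04, -7.65038896e+01, -4.35292733e+01,  6.52316096e-02,
        3.98240983e-02, -1.57281573e-05]), 'ee_pos': array([ 0.18045059, -0.67616707,  0.40416129]), 'orientation': array([[ 9.66178432e-01,  2.57874365e-01, -2.21048065e-04],
       [ 2.57874457e-01, -9.66177965e-01,  9.51218846e-04],
       [ 3.17231857e-05, -9.76049783e-04, -9.99999523e-01]]), 'ft_force': array([-0.84730978,  0.50320137, -0.01200645]), 'moment': array([-0.00211916, -0.03682247, -0.01906665]), 'grip_force': 0.0, 'finger_gap': 0.9966967597463815}
```

View pics/scene0.png

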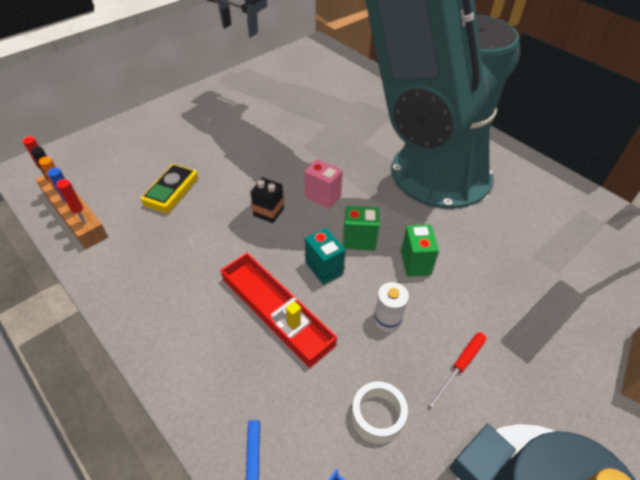

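View pics/top0.png

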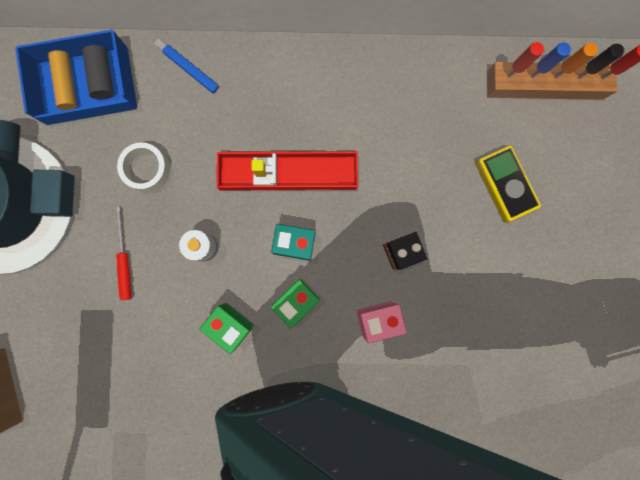

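The overview shows the tray at top-picture cols 217–357, rows 151–190. In it are the handle (258,167), teal (293,241), filter (195,244) and transformer (404,250). The stop sits to the left (+y). I'll take a closer crop for the faces.

```bash
cat > h.py <<'E'
from plant import r
import cv2,numpy as np
def ray(n,uv,z):
    m=r.camera_model(n); f=240/np.tan(np.radians(m["vfov"])/2); T=np.array(m["world_to_cam"]); R=T[:3,:3]; c=-R.T@T[:3,3]
    uv=np.atleast_2d(uv).astype(float)
    d=np.c_[(uv[:,0]-m["cx"])/f,-(uv[:,1]-m["cy"])/f,-np.ones(len(uv))]@R
    return (c+d*((z-c[2])/d[:,2])[:,None])[:,:2]
def mask(im,lo,hi,roi):
    h=cv2.cvtColor(im,cv2.COLOR_RGB2HSV); m=cv2.inRange(h,lo,hi); k=np.zeros_like(m); x0,y0,x1,y1=roi; k[y0:y1,x0:x1]=m[y0:y1,x0:x1]; return k
def big(m):
    c,_=cv2.findContours(m,cv2.RETR_EXTERNAL,cv2.CHAIN_APPROX_NONE); return max(c,key=cv2.contourArea)
def rect(n,c,z):
    p=ray(n,c.reshape(-1,2),z); q=cv2.minAreaRect((p*1000).astype(np.float32)); return np.round(q[0],1),np.round(q[1],1),round(q[2],1)
E
python3 - <<'E'
from h import *
im=cv2.imread("pics/top0.png")[:,:,::-1].copy()
print("tray",rect("top",big(mask(im,(0,150,90),(8,255,255),(205,140,370,200))),.04))
print("handle",rect("top",big(mask(im,(22,150,120),(35,255,255),(245,150,275,185))),.085))
print("teal",rect("top",big(mask(im,(82,80,60),(100,255,255),(260,210,330,270))),.095))
print("brass",rect("top",big(mask(im,(10,100,100),(30,255,255),(170,225,220,265))),.105))
print("black",rect("top",big(mask(im,(0,0,0),(180,255,50),(380,225,432,275))),.09))
c=im[140:280,170:440]; cv2.imwrite("pics/crop.png",cv2.resize(c,None,fx=2.9,fy=2.9,interpolation=cv2.INTER_CUBIC)[:,:,::-1])
E
```

```text
tray (array([630.3,  47.9]), array([ 81.3, 296.5]), 1.0)
handle (array([625.1, 104.4]), array([30.8, 24.2]), 1.3)
teal (array([476.2,  30.8]), array([78.6, 60.1]), 81.1)
brass (array([466.4, 224.6]), array([21.6, 21.5]), 1.9)
black (array([ 461.4, -194.9]), array([58.8, 64.6]), 22.2)
```

View pics/crop.png

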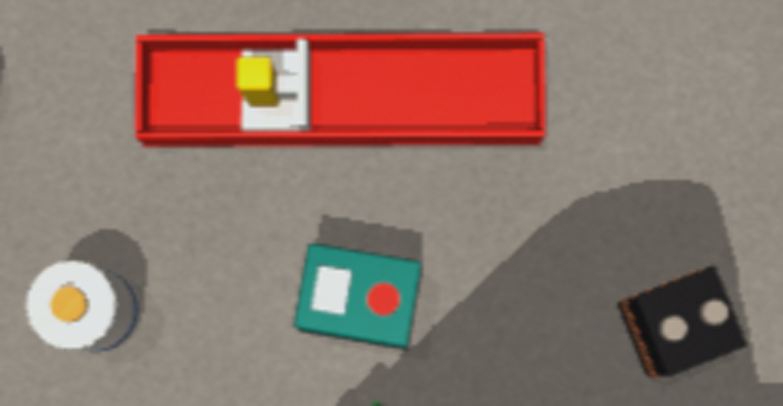

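The crop shows the handle top (crop x 238–270, y 58–90), the brass nipple (68,303), the studs (674,328) and (715,312), and the teal top face clear of shadow. I need one finer pass on tray x, the handle and the studs before moving.

Run:
```python
from h import *
im=cv2.imread("pics/top0.png")[:,:,::-1].copy()
R=im[:,:,0].astype(float)-im[:,:,2]
for c in (225,300,350): print(c,[int(v) for v in R[147:196,c]])
print("row168 L",[int(v) for v in R[168,212:226]],"R",[int(v) for v in R[168,348:364]])
print("handle col258",im[154:180,258].tolist())
m=mask(im,(0,0,120),(180,90,255),(390,230,430,268)); n,l,s,ce=cv2.connectedComponentsWithStats(m)
for i in range(1,n):
    if s[i,4]>8: print("stud",s[i,4],ray("top",ce[i],.101))
for z,p in((.04,(300,151.5)),(.04,(300,186)),(.005,(300,186))): print(p,z,ray("top",p,z))
b=big(mask(im,(0,0,150),(180,60,255),(170,225,215,265))); print("filter top",rect("top",b,.1))
```

```text
225 [16, 16, 16, 13, 39, 175, 180, 108, 99, 101, 131, 185, 186, 186, 185, 186, 186, 186, 186, 187, 186, 187, 186, 186, 187, 186, 187, 187, 186, 185, 185, 185, 185, 185, 183, 181, 148, 140, 143, 174, 158, 110, 95, 66, 20, 16, 17, 17, 17]
300 [17, 16, 16, 15, 69, 179, 185, 115, 100, 108, 168, 188, 184, 183, 183, 184, 184, 184, 183, 183, 183, 182, 183, 183, 183, 183, 183, 182, 182, 183, 183, 182, 182, 182, 181, 179, 146, 147, 185, 170, 109, 100, 86, 43, 18, 16, 16, 16, 16]
350 [19, 17, 17, 26, 121, 170, 142, 106, 98, 112, 186, 188, 185, 185, 185, 185, 185, 186, 183, 183, 184, 184, 183, 184, 185, 184, 183, 182, 183, 183, 184, 183, 183, 182, 181, 148, 141, 149, 190, 175, 105, 97, 79, 31, 17, 17, 16, 15, 14]
row168 L [17, 17, 17, 22, 78, 175, 167, 92, 81, 106, 156, 188, 189, 187] R [184, 183, 184, 184, 184, 175, 131, 134, 180, 141, 48, 18, 16, 17, 17, 16]
handle col258 [[137, 25, 20], [118, 23, 17], [118, 38, 34], [128, 95, 90], [169, 160, 149], [186, 170, 101], [220, 214, 41], [223, 219, 25], [223, 220, 27], [223, 221, 30], [223, 222, 34], [223, 223, 34], [223, 224, 38], [223, 224, 38], [223, 224, 38], [223, 220, 35], [215, 183, 10], [145, 120, 12], [130, 108, 15], [130, 108, 16], [129, 107, 14], [129, 107, 13], [144, 126, 82], [217, 214, 204], [223, 224, 220], [223, 227, 225]]
stud 116 [[ 0.48115834 -0.23380573]]
stud 52 [[ 0.4685029  -0.21196372]]
stud 55 [[ 0.45705192 -0.18419172]]
(300, 151.5) 0.04 [[0.67031296 0.02123381]]
(300, 186) 0.04 [[0.59652011 0.01992443]]
(300, 186) 0.005 [[0.60251923 0.02067503]]
filter top (array([465.2, 226.2]), array([60.2, 63.3]), 46.4)
```

Emit:
servo_tool --rows '[[[0.03, 0.052, 0, 0, 0, 0.0888], [0.03, 0.052, 0, 0, 0, 0.0888], [0.03, 0.052, 0, 0, 0, 0.0888], [0.03, 0.052, 0, 0, 0, 0.0888], [0.03, 0.052, 0, 0, 0, 0.0888], [0.03, 0.052, 0, 0, 0, 0.0888], [0.03, 0.052, 0, 0, 0, 0.0888], [0.03, 0.052, 0, 0, 0, 0.0888], [0.03, 0.052, 0, 0, 0, 0.0888], [0.03, 0.052, 0, 0, 0, 0.0888]]]' --grip 0.3

```text
clock: 1.35
ee_pos: [0.4811, -0.1545, 0.4048]
orientation: [[0.407, 0.913, 0.0], [0.913, -0.407, -0.0], [-0.0, 0.0, -1.0]]
ft_force: [0.7, -0.7, 0.1]
finger_gap: 0.65
grip_force: 0.0
```

Emit:
servo_tool --rows '[[[0.03, 0.052, 0, 0, 0, 0.0888], [0.03, 0.052, 0, 0, 0, 0.0888], [0.03, 0.052, 0, 0, 0, 0.0888], [0.03, 0.052, -0.02, 0, 0, 0.0888], [0.03, 0.052, -0.02, 0, 0, 0.0888], [0, 0, -0.03, 0, 0, 0], [0, 0, 0, 0, 0, 0]]]'

```text
clock: 2.22
ee_pos: [0.6289, 0.1027, 0.3329]
orientation: [[-0.023, 1.0, -0.005], [1.0, 0.023, -0.001], [-0.001, -0.005, -1.0]]
ft_force: [-0.8, -0.3, 0.2]
finger_gap: 0.648
grip_force: 0.0
```

Emit:
servo_tool --rows '[[[0, 0.001, -0.03, 0, 0, 0], [0, 0, -0.03, 0, 0, 0], [0, 0, -0.027, 0, 0, 0], [0, 0, 0, 0, 0, 0], [0, 0, 0, 0, 0, 0]]]'

```text
clock: 2.85
ee_pos: [0.6303, 0.1031, 0.2499]
orientation: [[-0.021, 1.0, 0.002], [1.0, 0.021, 0.0], [0.0, 0.002, -1.0]]
ft_force: [0.5, -0.1, 0.9]
finger_gap: 0.649
grip_force: 0.0
```

Emit:
servo_tool --rows '[[[0, 0, 0, 0, 0, 0], [0, 0, 0, 0, 0, 0], [0, 0, 0, 0, 0, 0], [0, 0, 0, 0, 0, 0], [0, 0, 0, 0, 0, 0], [0, 0, 0, 0, 0, 0]]]' --grip -1 --grip_force 15

```text
clock: 3.6
ee_pos: [0.6304, 0.1034, 0.2485]
orientation: [[-0.022, 1.0, 0.002], [1.0, 0.022, 0.0], [0.0, 0.002, -1.0]]
ft_force: [6.1, -0.2, -2.9]
finger_gap: 0.262
grip_force: 15.0
```

Emit:
servo_tool --rows '[[[0.001, 0, 0, 0, 0, 0], [0, 0.005, 0, 0, 0, 0], [-0.0003, 0.015, 0, 0, 0, 0], [-0.0003, 0.017, 0, 0, 0, 0], [-0.0004, 0.017, 0, 0, 0, 0], [-0.0004, 0.015, 0, 0, 0, 0], [0, 0, 0, 0, 0, 0], [0, 0, 0, 0, 0, 0]]]'

```text
clock: 4.6
ee_pos: [0.6294, 0.1725, 0.2485]
orientation: [[-0.022, 1.0, -0.0], [1.0, 0.022, 0.0], [0.0, -0.0, -1.0]]
ft_force: [-2.2, 3.2, 5.9]
finger_gap: 0.262
grip_force: 15.0
```

Emit:
servo_tool --rows '[[[0, 0, 0, 0, 0, 0], [0, 0, 0, 0, 0, 0], [0, 0, 0.035, 0, 0, 0], [0, 0, 0.055, 0, 0, 0], [-0.04, 0.013, 0, 0, 0, 0], [-0.05, 0.016, 0, 0, 0, 0], [-0.045, 0.013, 0, 0, 0, 0], [-0.028, 0.0105, 0, 0, 0, 0], [0, 0, 0, 0, 0, 0], [0, 0, 0, 0, 0, 0]]]' --grip 0.8

```text
clock: 5.85
ee_pos: [0.467, 0.2248, 0.3385]
orientation: [[-0.022, 1.0, 0.001], [1.0, 0.022, 0.0], [0.0, 0.001, -1.0]]
ft_force: [-0.4, -0.6, 0.1]
finger_gap: 0.899
grip_force: 0.0
```

Run:
```python
from h import *
im=r.camera("top"); s=r.read_state(); print(s["ee_pos"],s["ft_force"])
sc=r.camera("scene"); cv2.imwrite("pics/s1.png",sc[:,:,::-1])
c=big(mask(im,(22,150,120),(35,255,255),(205,145,275,185)))
print("handle",rect("top",c,.085))
```

```text
[0.4672126  0.22468635 0.33837854] [0.72076495 0.16539546 0.54505597]
handle (array([629. , 173.2]), array([20.5, 24.3]), 1.0)
```

View pics/s1.png

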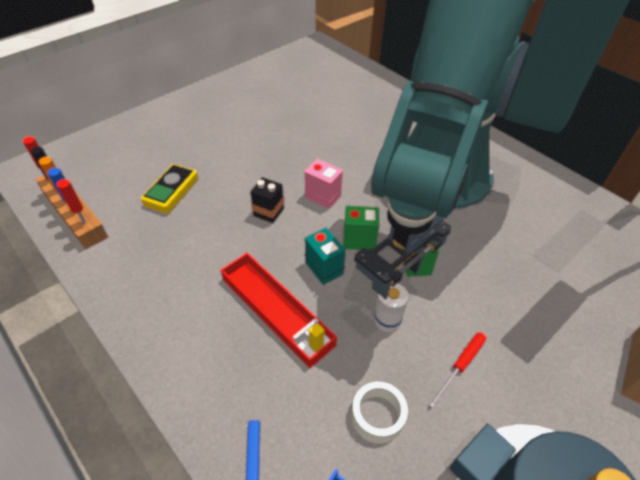

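The stop is drawn back (handle at (317,338)) and the gripper stands over the filter (390,300). Next is the descent and the grasp.

Emit:
servo_tool --rows '[[[-0.001, 0, -0.035, 0, 0, 0], [0, 0, -0.04, 0, 0, 0], [0, 0, -0.023, 0, 0, 0], [0, 0, 0, 0, 0, 0], [0, 0, 0, 0, 0, 0]]]'

```text
clock: 6.58
ee_pos: [0.4661, 0.2249, 0.241]
orientation: [[-0.021, 1.0, 0.001], [1.0, 0.021, 0.0], [0.0, 0.001, -1.0]]
ft_force: [-0.5, 0.5, 0.4]
finger_gap: 0.896
grip_force: 0.0
```

Emit:
servo_tool --rows '[[[0, 0, 0, 0, 0, 0], [0, 0, 0, 0, 0, 0], [0, 0, 0, 0, 0, 0], [0, 0, 0, 0, 0, 0], [0, 0, 0, 0, 0, 0]]]' --grip -1 --grip_force 30

```text
clock: 7.2
ee_pos: [0.4656, 0.225, 0.2408]
orientation: [[-0.022, 1.0, 0.001], [1.0, 0.022, 0.0], [0.0, 0.001, -1.0]]
ft_force: [-1.7, -2.0, 7.7]
finger_gap: 0.653
grip_force: 30.0
```

Emit:
servo_tool --rows '[[[0, 0, 0.02, 0, 0, 0], [0, 0, 0.04, 0, 0, 0], [0.02, -0.017, 0.04, 0, 0, 0], [0.04, -0.034, 0, 0, 0, 0], [0.045, -0.036, 0, 0, 0, 0], [0.04, -0.034, 0, 0, 0, 0], [0.02, -0.016, 0, 0, 0, 0], [0, 0, 0, 0, 0, 0], [0, 0, 0, 0, 0, 0]]]'

```text
clock: 8.32
ee_pos: [0.6295, 0.0885, 0.3398]
orientation: [[-0.022, 1.0, -0.001], [1.0, 0.022, -0.0], [0.0, -0.001, -1.0]]
ft_force: [-1.1, 0.3, -3.4]
finger_gap: 0.654
grip_force: 30.0
```

Emit:
servo_tool --rows '[[[0.0014, 0, -0.025, 0, 0, 0], [0, 0, -0.035, 0, 0, 0], [0, 0, -0.02, 0, 0, 0], [0, 0, -0.009, 0, 0, 0], [0, 0, -0.002, 0, 0, 0], [0, 0, 0, 0, 0, 0], [0, 0, 0, 0, 0, 0]]]'

```text
clock: 9.2
ee_pos: [0.632, 0.0879, 0.2501]
orientation: [[-0.022, 1.0, 0.001], [1.0, 0.022, 0.0], [0.0, 0.001, -1.0]]
ft_force: [-0.2, -0.6, -3.3]
finger_gap: 0.657
grip_force: 30.0
```

Emit:
servo_tool --rows '[[[-0.0008, 0, -0.0025, 0, 0, 0], [0, 0, -0.0015, 0, 0, 0], [0, 0, 0, 0, 0, 0], [0, 0, 0, 0, 0, 0]]]'

```text
clock: 9.7
ee_pos: [0.631, 0.0879, 0.2458]
orientation: [[-0.022, 1.0, -0.0], [1.0, 0.022, -0.0], [-0.0, -0.0, -1.0]]
ft_force: [-4.5, -0.4, 8.6]
finger_gap: 0.651
grip_force: 30.0
```

Emit:
servo_tool --rows '[[[0, 0, 0, 0, 0, 0], [0, 0, 0, 0, 0, 0], [0, 0, 0, 0, 0, 0], [0, 0, 0.045, 0, 0, 0], [0, 0, 0.05, 0, 0, 0], [-0.04, -0.015, 0, 0, 0, -0.06], [-0.055, -0.02, 0, 0, 0, -0.06], [-0.04, -0.015, 0, 0, 0, -0.058], [-0.02, -0.007, 0, 0, 0, 0], [0, 0, 0, 0, 0, 0]]]' --grip 0.8

```text
clock: 10.95
ee_pos: [0.4751, 0.0306, 0.3404]
orientation: [[0.156, 0.988, 0.0], [0.988, -0.156, 0.0], [0.0, 0.0, -1.0]]
ft_force: [0.5, 0.8, -0.6]
finger_gap: 0.899
grip_force: 0.0
```

Run:
```python
from h import *
im=r.camera("top"); s=r.read_state(); print(s["ee_pos"],s["orientation"][:2,1],s["ft_force"])
sc=r.camera("scene"); cv2.imwrite("pics/s2.png",cv2.resize(sc[180:400,190:450],None,fx=3,fy=2.7,interpolation=cv2.INTER_CUBIC)[:,:,::-1])
```

```text
[0.47620579 0.03083383 0.34058033] [ 0.98780562 -0.15568961] [ 0.34825586 -0.21146069 -0.73574551]
```

View pics/s2.png

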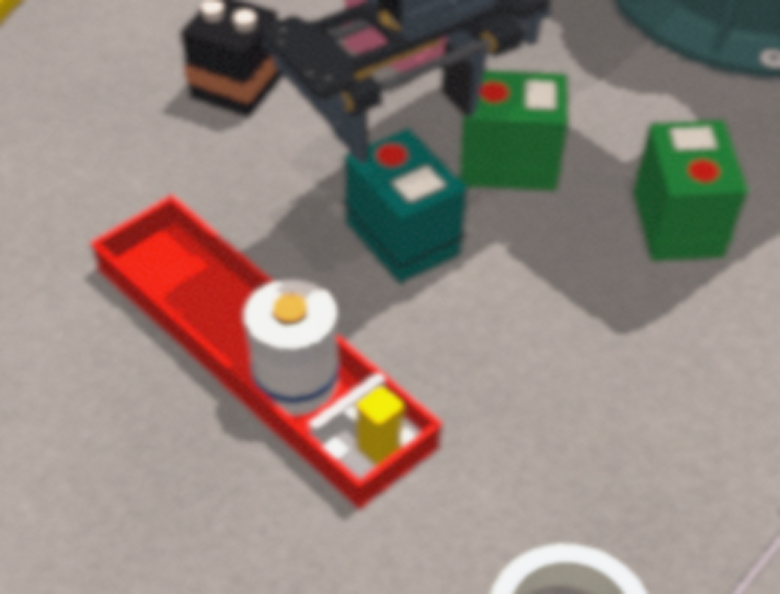

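The filter (crop 290,345) stands upright in the tray, and the gripper is above the teal unit.

Emit:
servo_tool --rows '[[[0, 0, -0.035, 0, 0, 0], [0, 0, -0.04, 0, 0, 0], [0, 0, -0.025, 0, 0, 0], [0, 0, 0, 0, 0, 0], [0, 0, 0, 0, 0, 0]]]'

```text
clock: 11.68
ee_pos: [0.4768, 0.0311, 0.2409]
orientation: [[0.155, 0.988, 0.001], [0.988, -0.155, 0.0], [0.0, 0.001, -1.0]]
ft_force: [0.4, 0.3, 0.0]
finger_gap: 0.9
grip_force: 0.0
```

Emit:
servo_tool --rows '[[[0, 0, 0, 0, 0, 0], [0, 0, 0, 0, 0, 0], [0, 0, 0, 0, 0, 0], [0, 0, 0, 0, 0, 0], [0, 0, 0, 0, 0, 0]]]' --grip -1 --grip_force 30

```text
clock: 12.3
ee_pos: [0.4762, 0.0309, 0.2408]
orientation: [[0.155, 0.988, 0.001], [0.988, -0.155, 0.0], [0.0, 0.001, -1.0]]
ft_force: [-2.2, 0.3, 7.7]
finger_gap: 0.657
grip_force: 30.0
```

Emit:
servo_tool --rows '[[[0, 0, 0.02, 0, 0, 0], [0, -0.005, 0.04, 0, 0, 0.06], [0.01, -0.01, 0.04, 0, 0, 0.06], [0.03, -0.005, 0, 0, 0, 0.058], [0.04, 0, 0, 0, 0, 0], [0.04, 0, 0, 0, 0, 0], [0.026, 0, 0, 0, 0, 0], [0.01, 0, 0, 0, 0, 0], [0, 0, 0, 0, 0, 0], [0, 0, 0, 0, 0, 0]]]'

```text
clock: 13.55
ee_pos: [0.631, 0.0109, 0.34]
orientation: [[-0.022, 1.0, -0.001], [1.0, 0.022, 0.0], [0.0, -0.001, -1.0]]
ft_force: [-0.2, 0.2, -2.9]
finger_gap: 0.657
grip_force: 30.0
```

Emit:
servo_tool --rows '[[[0, 0, -0.025, 0, 0, 0], [0, 0, -0.035, 0, 0, 0], [0, 0, -0.02, 0, 0, 0], [0, 0, -0.008, 0, 0, 0], [0, 0, -0.002, 0, 0, 0], [0, 0, 0, 0, 0, 0], [0, 0, 0, 0, 0, 0]]]'

```text
clock: 14.42
ee_pos: [0.6322, 0.0109, 0.251]
orientation: [[-0.022, 1.0, 0.001], [1.0, 0.022, -0.0], [-0.0, 0.001, -1.0]]
ft_force: [-0.5, -0.1, -2.3]
finger_gap: 0.653
grip_force: 30.0
```

Emit:
servo_tool --rows '[[[0, 0, -0.003, 0, 0, 0], [0, 0, -0.002, 0, 0, 0], [0, 0, 0, 0, 0, 0], [0, 0, 0, 0, 0, 0]]]'

```text
clock: 14.92
ee_pos: [0.6321, 0.0109, 0.2458]
orientation: [[-0.022, 1.0, -0.0], [1.0, 0.022, -0.0], [-0.0, -0.0, -1.0]]
ft_force: [-4.7, 0.0, 8.5]
finger_gap: 0.655
grip_force: 30.0
```

Emit:
servo_tool --rows '[[[0, 0, 0, 0, 0, 0], [0, 0, 0, 0, 0, 0], [0, 0, 0, 0, 0, 0], [0, 0, 0.045, 0, 0, 0], [0, 0, 0.05, 0, 0, 0], [-0.0346, -0.0384, 0, 0, 0, 0.067], [-0.04, -0.05, 0, 0, 0, 0.1], [-0.04, -0.05, 0, 0, 0, 0.1], [-0.035, -0.045, 0, 0, 0, 0.1], [-0.02, -0.025, 0, 0, 0, 0]]]' --grip 0.8

```text
clock: 16.18
ee_pos: [0.4627, -0.1967, 0.3403]
orientation: [[-0.379, 0.925, 0.0], [0.925, 0.379, -0.0], [-0.0, 0.0, -1.0]]
ft_force: [0.7, 0.6, 0.2]
finger_gap: 0.896
grip_force: 0.0
```

Emit:
servo_tool --rows '[[[0, 0, 0, 0, 0, 0], [0, 0, -0.02, 0, 0, 0], [0, 0, 0, 0, 0, 0]]]'

```text
clock: 16.55
ee_pos: [0.4644, -0.1945, 0.3194]
orientation: [[-0.38, 0.925, -0.002], [0.925, 0.38, 0.001], [0.002, -0.001, -1.0]]
ft_force: [0.2, -1.7, 0.2]
finger_gap: 0.899
grip_force: 0.0
```

Run:
```python
from h import *
s=r.read_state(); print(s["ee_pos"],s["orientation"][:2,1],s["ft_force"])
sc=r.camera("scene"); cv2.imwrite("pics/s3.png",cv2.resize(sc[140:380,190:450],None,fx=3,fy=2.5,interpolation=cv2.INTER_CUBIC)[:,:,::-1])
```

```text
[ 0.46435263 -0.19451049  0.31935129] [0.92515644 0.37958385] [ 0.19783676 -1.71955731  0.24646602]
```

View pics/s3.png

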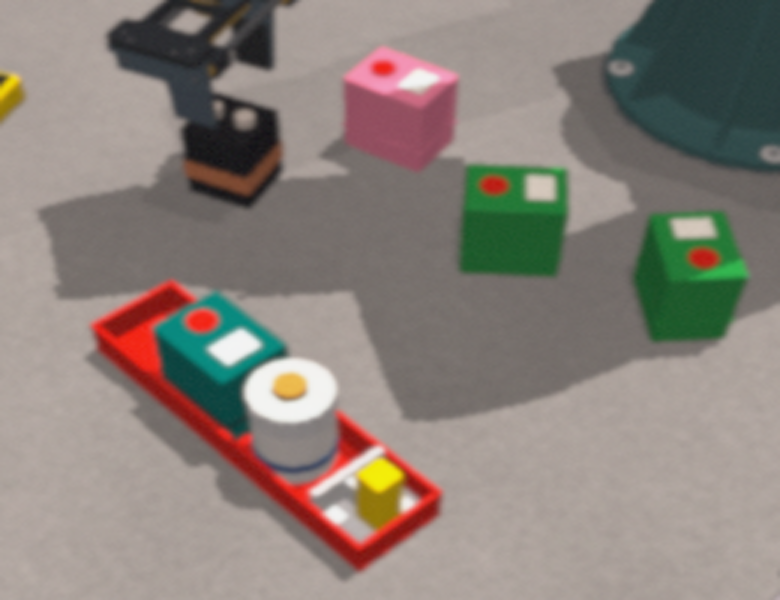

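Control and filter stand in the tray, and the gripper is over the transformer (crop 230,150). I'll correct a few mm and descend.

Emit:
servo_tool --rows '[[[-0.002, -0.003, 0, 0, 0, 0], [0, 0, -0.03, 0, 0, 0], [0, 0, -0.03, 0, 0, 0], [0, 0, -0.018, 0, 0, 0], [0, 0, 0, 0, 0, 0], [0, 0, 0, 0, 0, 0]]]'

```text
clock: 17.35
ee_pos: [0.4627, -0.1983, 0.2431]
orientation: [[-0.379, 0.925, 0.001], [0.925, 0.379, -0.0], [-0.001, 0.001, -1.0]]
ft_force: [0.0, -0.1, 0.2]
finger_gap: 0.899
grip_force: 0.0
```

Emit:
servo_tool --rows '[[[0, 0, 0, 0, 0, 0], [0, 0, 0, 0, 0, 0], [0, 0, 0, 0, 0, 0], [0, 0, 0, 0, 0, 0], [0, 0, 0, 0, 0, 0]]]' --grip -1 --grip_force 30

```text
clock: 17.98
ee_pos: [0.4624, -0.1982, 0.2427]
orientation: [[-0.379, 0.925, 0.0], [0.925, 0.379, -0.0], [-0.0, 0.0, -1.0]]
ft_force: [-1.9, 0.8, 7.6]
finger_gap: 0.659
grip_force: 30.0
```

Emit:
servo_tool --rows '[[[0, 0, 0.02, 0, 0, 0], [0, 0.02, 0.04, 0, 0, -0.067], [0.01, 0.04, 0.04, 0, 0, -0.1], [0.03, 0.04, 0, 0, 0, -0.1], [0.04, 0.0247, 0, 0, 0, -0.1], [0.045, 0.01, 0, 0, 0, 0], [0.03, 0, 0, 0, 0, 0], [0.0165, 0, 0, 0, 0, 0], [0, 0, 0, 0, 0, 0], [0, 0, 0, 0, 0, 0]]]'

```text
clock: 19.23
ee_pos: [0.6328, -0.0636, 0.3419]
orientation: [[-0.022, 1.0, -0.001], [1.0, 0.022, 0.0], [0.0, -0.001, -1.0]]
ft_force: [0.1, -0.1, -3.7]
finger_gap: 0.657
grip_force: 30.0
```

Emit:
servo_tool --rows '[[[0, 0, -0.03, 0, 0, 0], [0, 0, -0.015, 0, 0, 0], [0, 0, 0, 0, 0, 0], [0, 0, 0, 0, 0, 0]]]'

```text
clock: 19.73
ee_pos: [0.6339, -0.0635, 0.298]
orientation: [[-0.022, 1.0, 0.001], [1.0, 0.022, -0.0], [-0.0, 0.001, -1.0]]
ft_force: [0.2, 0.5, -2.9]
finger_gap: 0.656
grip_force: 30.0
```

Run:
```python
from h import *
s=r.read_state(); print(s["ee_pos"],s["orientation"][:2,1],s["ft_force"])
sc=r.camera("scene"); cv2.imwrite("pics/s4.png",cv2.resize(sc[180:380,190:380],None,fx=4,fy=3,interpolation=cv2.INTER_CUBIC)[:,:,::-1])
```

```text
[ 0.63392429 -0.06351156  0.2980079 ] [0.9997591  0.02193701] [ 0.215799    0.47121738 -2.91735098]
```

View pics/s4.png

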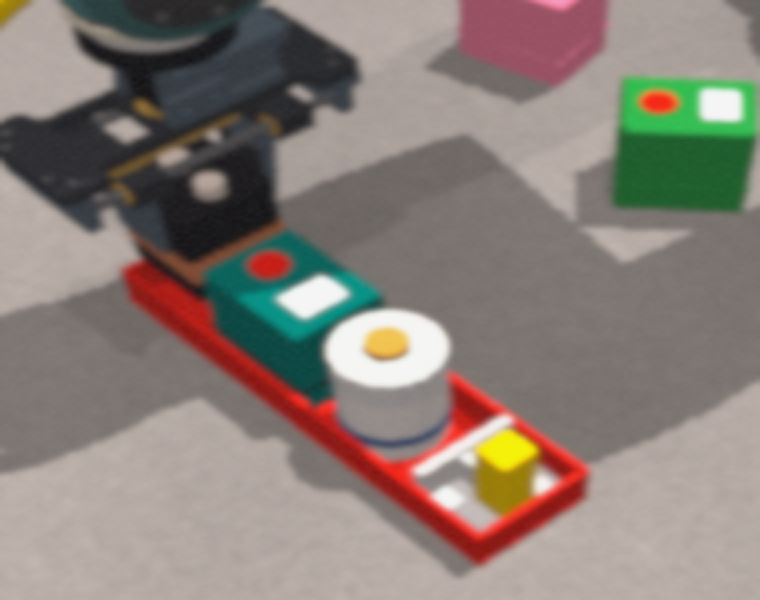

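The transformer hangs beside the control with no contact force. I'll lower it gently.

Emit:
servo_tool --rows '[[[0, 0, -0.01, 0, 0, 0], [0, 0, -0.01, 0, 0, 0], [0, 0, -0.005, 0, 0, 0], [0, 0, 0, 0, 0, 0]]]'

```text
clock: 20.27
ee_pos: [0.6336, -0.0634, 0.2716]
orientation: [[-0.022, 1.0, -0.001], [1.0, 0.022, 0.0], [0.0, -0.001, -1.0]]
ft_force: [0.1, 0.2, -3.8]
finger_gap: 0.663
grip_force: 30.0
```

Emit:
servo_tool --rows '[[[0, 0, -0.01, 0, 0, 0], [0, 0, -0.007, 0, 0, 0], [0, 0, -0.003, 0, 0, 0], [0, 0, -0.002, 0, 0, 0], [0, 0, -0.0025, 0, 0, 0], [0, 0, 0, 0, 0, 0]]]'

```text
clock: 21.02
ee_pos: [0.6338, -0.0635, 0.2478]
orientation: [[-0.022, 1.0, 0.0], [1.0, 0.022, -0.0], [-0.0, 0.0, -1.0]]
ft_force: [0.1, -0.5, -3.7]
finger_gap: 0.657
grip_force: 30.0
```

Emit:
servo_tool --rows '[[[0, 0, -0.001, 0, 0, 0], [0, 0, 0, 0, 0, 0], [0, 0, 0, 0, 0, 0]]]'

```text
clock: 21.4
ee_pos: [0.6339, -0.0634, 0.2477]
orientation: [[-0.022, 1.0, 0.0], [1.0, 0.022, -0.0], [-0.0, 0.0, -1.0]]
ft_force: [-6.2, 0.1, 11.3]
finger_gap: 0.654
grip_force: 30.0
```

Emit:
servo_tool --rows '[[[0, 0, 0, 0, 0, 0], [0, 0, 0, 0, 0, 0], [0, 0, 0, 0, 0, 0], [0, 0, 0.04, 0, 0, 0], [0, 0, 0.06, 0, 0, 0], [-0.0004, 0.036, 0, 0, 0, 0], [-0.001, 0.055, 0, 0, 0, 0], [-0.001, 0.055, 0, 0, 0, 0], [-0.001, 0.055, 0, 0, 0, 0], [-0.001, 0.035, 0, 0, 0, 0]]]' --grip 0.8

```text
clock: 22.65
ee_pos: [0.6291, 0.1749, 0.3467]
orientation: [[-0.023, 1.0, 0.0], [1.0, 0.023, 0.0], [0.0, 0.0, -1.0]]
ft_force: [0.5, -1.1, -0.6]
finger_gap: 0.899
grip_force: 0.0
```

Emit:
servo_tool --rows '[[[0, 0, 0, 0, 0, 0], [0, 0, -0.04, 0, 0, 0], [0, 0, -0.04, 0, 0, 0], [0, 0, -0.018, 0, 0, 0], [0, 0, 0, 0, 0, 0]]]' --grip 0.3

```text
clock: 23.28
ee_pos: [0.6293, 0.172, 0.248]
orientation: [[-0.021, 1.0, -0.002], [1.0, 0.021, -0.0], [-0.0, -0.002, -1.0]]
ft_force: [-0.5, 0.1, -0.1]
finger_gap: 0.652
grip_force: 0.0
```

Emit:
servo_tool --rows '[[[0, 0, 0, 0, 0, 0], [0, 0, 0, 0, 0, 0], [0, 0, 0, 0, 0, 0], [0, 0, 0, 0, 0, 0], [0, -0.006, 0, 0, 0, 0], [0.0002, -0.008, 0, 0, 0, 0], [0.0002, -0.005, 0, 0, 0, 0], [0.0001, -0.003, 0, 0, 0, 0], [0, 0, 0, 0, 0, 0]]]' --grip -1 --grip_force 30

```text
clock: 24.4
ee_pos: [0.6299, 0.1504, 0.2492]
orientation: [[-0.022, 1.0, -0.0], [1.0, 0.022, -0.0], [-0.0, -0.0, -1.0]]
ft_force: [-3.8, -1.8, 6.3]
finger_gap: 0.262
grip_force: 30.0
```

Emit:
servo_tool --rows '[[[0, -0.003, 0, 0, 0, 0], [0, -0.003, 0, 0, 0, 0], [0, -0.002, 0, 0, 0, 0], [0, 0, 0, 0, 0, 0]]]'

```text
clock: 24.9
ee_pos: [0.63, 0.1427, 0.2492]
orientation: [[-0.022, 1.0, 0.0], [1.0, 0.022, 0.0], [0.0, 0.0, -1.0]]
ft_force: [-2.8, 1.7, 6.3]
finger_gap: 0.259
grip_force: 30.0
```

Emit:
servo_tool --rows '[[[0, -0.0015, 0, 0, 0, 0], [0, -0.0015, 0, 0, 0, 0], [0, -0.001, 0, 0, 0, 0], [0, 0, 0, 0, 0, 0]]]'

```text
clock: 25.4
ee_pos: [0.63, 0.1389, 0.2492]
orientation: [[-0.022, 1.0, 0.0], [1.0, 0.022, 0.001], [0.001, 0.0, -1.0]]
ft_force: [-1.6, 5.3, 4.7]
finger_gap: 0.262
grip_force: 30.0
```

Emit:
servo_tool --rows '[[[0, -0.001, 0, 0, 0, 0], [0, 0, 0, 0, 0, 0]]]'

```text
clock: 25.65
ee_pos: [0.63, 0.1379, 0.2492]
orientation: [[-0.022, 1.0, 0.0], [1.0, 0.022, 0.001], [0.001, 0.0, -1.0]]
ft_force: [-2.0, 6.2, 4.9]
finger_gap: 0.263
grip_force: 30.0
```

Emit:
servo_tool --rows '[[[0, -0.001, 0, 0, 0, 0], [0, 0, 0, 0, 0, 0]]]'

```text
clock: 25.9
ee_pos: [0.63, 0.1369, 0.2492]
orientation: [[-0.022, 1.0, 0.001], [1.0, 0.022, 0.001], [0.001, 0.001, -1.0]]
ft_force: [-1.4, 6.1, 4.9]
finger_gap: 0.266
grip_force: 30.0
```

Emit:
servo_tool --rows '[[[0, -0.001, 0, 0, 0, 0], [0, 0, 0, 0, 0, 0]]]'

```text
clock: 26.15
ee_pos: [0.63, 0.136, 0.2492]
orientation: [[-0.022, 1.0, 0.001], [1.0, 0.022, 0.001], [0.001, 0.001, -1.0]]
ft_force: [-2.2, 7.5, 3.3]
finger_gap: 0.262
grip_force: 30.0
```

Emit:
servo_tool --rows '[[[0, -0.001, 0, 0, 0, 0], [0, 0, 0, 0, 0, 0]]]'

```text
clock: 26.4
ee_pos: [0.63, 0.1351, 0.2492]
orientation: [[-0.022, 1.0, 0.001], [1.0, 0.022, 0.001], [0.001, 0.001, -1.0]]
ft_force: [-1.6, 7.9, 4.0]
finger_gap: 0.261
grip_force: 30.0
```

Emit:
servo_tool --rows '[[[0, -0.001, 0, 0, 0, 0], [0, 0, 0, 0, 0, 0]]]'

```text
clock: 26.65
ee_pos: [0.63, 0.1341, 0.2492]
orientation: [[-0.022, 1.0, 0.001], [1.0, 0.022, 0.001], [0.001, 0.001, -1.0]]
ft_force: [-0.9, 7.9, 3.7]
finger_gap: 0.262
grip_force: 30.0
```

Emit:
servo_tool --rows '[[[0, -0.001, 0, 0, 0, 0], [0, 0, 0, 0, 0, 0]]]'

```text
clock: 26.9
ee_pos: [0.63, 0.1336, 0.2493]
orientation: [[-0.022, 1.0, 0.001], [1.0, 0.022, 0.002], [0.002, 0.001, -1.0]]
ft_force: [-0.8, 15.5, 3.2]
finger_gap: 0.261
grip_force: 30.0
```

Emit:
servo_tool --rows '[[[0, -0.001, 0, 0, 0, 0], [0, 0, 0, 0, 0, 0]]]'

```text
clock: 27.15
ee_pos: [0.63, 0.1333, 0.2493]
orientation: [[-0.021, 1.0, 0.001], [1.0, 0.021, 0.003], [0.003, 0.001, -1.0]]
ft_force: [-1.4, 24.8, 1.9]
finger_gap: 0.261
grip_force: 30.0
```

Force rose to 25 N, so the row is snug. I'll relax slightly, release and rise.

Emit:
servo_tool --rows '[[[0, 0.001, 0, 0, 0, 0], [0, 0, 0, 0, 0, 0]]]'

```text
clock: 27.4
ee_pos: [0.63, 0.1337, 0.2492]
orientation: [[-0.022, 1.0, 0.001], [1.0, 0.022, 0.002], [0.002, 0.001, -1.0]]
ft_force: [-0.9, 16.0, 3.2]
finger_gap: 0.262
grip_force: 30.0
```

Emit:
servo_tool --rows '[[[0, 0, 0, 0, 0, 0], [0, 0, 0, 0, 0, 0], [0, 0, 0, 0, 0, 0], [0, 0, 0.03, 0, 0, 0], [0, 0, 0.06, 0, 0, 0], [-0.02, 0.03, 0.03, 0, 0, 0], [-0.04, 0.05, 0, 0, 0, 0], [-0.04, 0.04, 0, 0, 0, 0], [-0.03, 0.02, 0, 0, 0, 0], [0, 0, 0, 0, 0, 0]]]' --grip 0.3

```text
clock: 28.65
ee_pos: [0.4992, 0.2724, 0.3687]
orientation: [[-0.024, 1.0, -0.0], [1.0, 0.024, -0.0], [-0.0, -0.0, -1.0]]
ft_force: [1.0, 0.3, -0.3]
finger_gap: 0.651
grip_force: 0.0
```

Run:
```python
from h import *
im=r.camera("top"); s=r.read_state(); print(s["ee_pos"],s["ft_force"],s["clock"])
cv2.imwrite("pics/t5.png",cv2.resize(im[130:270,150:420],None,fx=2.9,fy=2.9,interpolation=cv2.INTER_CUBIC)[:,:,::-1])
```

```text
[0.50033629 0.27174221 0.36888081] [ 0.9406457   0.02742482 -0.21131757] 28.7
```

View pics/t5.png

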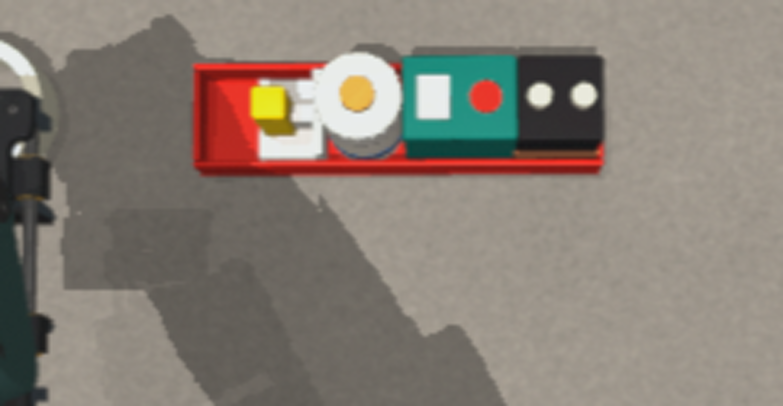

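The row is tight: handle at (268,103), then filter, control and transformer against the end wall, all upright. The arm is clear.

```bash
python3 -c "
from plant import r
print(r.hand_in())"
```

```text
the job is handed in; nothing more can be done
None
```

I packed the transformer, control unit and filter upright in one row in the tray, pushed the stop snug until it met about 25 N, let go, and handed the job in at about 29 s; the hand-in gave no verdict back.

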